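# Sort the loose radio fittings back into their trays

## Robot

A 7-joint arm with a two-finger parallel gripper is mounted at the origin on the work surface. World frame = base frame: x ahead of the robot, y to its left, z up, the work surface at z = 0. Lengths are in m, angles in rad, forces in N, time in s.
With the tool pointing down it reaches from about 0.4 to 0.85 m from the base axis. Payload 4.5 kg.
Tool frame: the origin (TCP) lies at the very end of the fingers, on their centre line; the grasp point (between the pads) lies 19 mm behind it (pinch_z is the z of the grasp point in the tool frame, in m); z points along the fingers, y is the line along which they close (so a half turn about z gives the same grasp; the last joint's range is limited). The gripper opens to 88 mm and grips with 3 to 60 N. Pads are 18 mm wide; open, the fingers measure 123 mm over their backs; the gripper's body (75 mm by 187 mm) begins 45 mm behind the grasp point.
Start: joints at [1.184, 0.689, -0.195, 1.565, 0.157, 0.902, -0.215], TCP at [0.255, -0.57, 0.239] pointing down, gripper open.
Joint ranges: [-3.01, 3.01], [-0.46, 2.08], [-1.47, 1.51], [0.13, 2.56], [-1, 4.14], [0.04, 2.09], [-2.66, 2.66]. Speed limits (rad/s): [2.57, 2.57, 3.14, 3.14, 3.14, 3.14, 3.14].

## Interface

Orientations are given as a unit quaternion [w, x, y, z].
In Python, from station import * gives the robot as it stands.
- The arm moves only by the tool play_rows, never from a script. Its argument "plan" is text: rows parted by semicolons, each of 5 numbers parted by spaces: the shift along the tool's x, y, z in m, then the turn about the tool's z in degrees, then the closure in counts, from 0 (fully open) to 255 (shut). In form: tx ty tz turn jaw; .... A call has 1 to 10 rows; each row shifts and turns the commanded pose from where the row before left it, along the tool's axes as they then stand; what a row does not reach is not made up. A row lasts 1/10 s, in which the tool goes at most 50 mm and 8.59 degrees, less where a joint would pass 70% of its speed; a pose out of reach is approached as far as the arm can. A call is refused whole if a number of a shift passes 0.05 or a number of a turn 8.59, either way. A call with a gripper value outside its range is refused whole. The fingers move at their own pace and stop on an object; "newtons" is the grip in N (left out, the last holds). Time passes only in rows, so rows that do not move let the fingers close. It gives the time, the measured TCP pose, the force, the opening and the grip force at its end, in the units of the state.
- sense(): the state, without advancing time (a new reading comes with each control period).
- capture(name): name is "scene" or "top"; returns a dict with "color" (384x512x3 uint8, red, green, blue), "camera_matrix" (3x3 intrinsics, pixels), "cam_to_world" (4x4, takes a point from camera to world coordinates). Camera axes: x right, y up, looking along -z (the intrinsics and any distortion apply to the point x, -y, -z); pixel columns grow to the right and rows downward; lengths in m; the calibration is good to about 2 mm. A picture is of the moment at which its call begins. There is no depth.
- hand_in(): hands the job in; it is judged then, once.
The state is a dict: "time": time; "joints": joint angles; "joint_velocities": joint speeds; "tau": joint torques, N m; "tcp_pos": TCP position; "tool_rot": TCP orientation; "force": force on the tool from outside, world axes, zero at the start; "moment": the same for the moment, N m; "gripper_width": finger opening in m; "finger_force": force on a finger pad.
Only numpy, scipy, OpenCV 4.12 (cv2) and the standard library are available. Lean on these libraries where they do the work, as an engineer would, in place of code of your own. Each camera call takes 0.05 s, during which the arm holds its last target. There are 200 camera calls.

## Task

The radio exercise is over: put the five fittings lying loose on the table away in the three white trays, each in the tray that already holds one of its kind - the battery pack with the battery pack, both clip-on ferrites with the ferrite, both coax surge arrestors with the surge arrestor. Each should end up lying on the tray's floor, not on top of another piece or across the rim. Leave the coffee cup and the handheld radio where they are.

Things in the scene. Friction and masses are not known exactly. Their poses are not given: they have to be found in the camera images.
- pack_center (a point): Battery pack of a handheld radio: black plastic slab, 78 mm along x, 46 mm across y, 20 mm high, with four small brass contacts on top near its +x end; about 140 g. It lies flat. Site at its centre, 10 mm above its underside.
- ferrite_a_center (a point): Clip-on ferrite choke: grey plastic block 38 mm along x, 32 mm across y, 30 mm high, dark round bore showing in its two x ends, black split line and clips; about 85 g. Bore level. Site at its centre, 15 mm above its underside. Two alike (a, b), both for the same tray.
- ferrite_b_center (a point): Clip-on ferrite choke: grey plastic block 38 mm along x, 32 mm across y, 30 mm high, dark round bore showing in its two x ends, black split line and clips; about 85 g. Bore level. Site at its centre, 15 mm above its underside. Two alike (a, b), both for the same tray.
- arrestor_a_center (a point): Coax surge arrestor: bare aluminium block 40 mm along x, 32 mm across y, 24 mm high, a round steel threaded socket (16 mm diameter, 18 mm long) out of each x end, so 76 mm long in all, and a small brass cap 4 mm high on top; about 150 g. It lies flat. Site at the centre of the block, 12 mm above its underside. Two alike (a, b), both for the same tray.
- arrestor_b_center (a point): Coax surge arrestor: bare aluminium block 40 mm along x, 32 mm across y, 24 mm high, a round steel threaded socket (16 mm diameter, 18 mm long) out of each x end, so 76 mm long in all, and a small brass cap 4 mm high on top; about 150 g. It lies flat. Site at the centre of the block, 12 mm above its underside. Two alike (a, b), both for the same tray.
- tray_packs: Open white plastic tray fixed to the table, 128 mm (its x) by 196 mm (its y), 30 mm high; walls and floor 4 mm thick. The three trays are alike, in any order; this one is known by the loose battery pack in it, at its +y end, length along x (above y = +0.044 m); the floor from y = -0.094 m to +0.044 m is free. Origin: centre of the underside; z up, x roughly away from the robot.
- tray_ferrites: Open white plastic tray fixed to the table, 128 mm (its x) by 196 mm (its y), 30 mm high; walls and floor 4 mm thick. The three trays are alike, in any order; this one is known by the loose ferrite choke in it, at its +y end (above y = +0.058 m); the floor from y = -0.094 m to +0.058 m is free. Origin: centre of the underside; z up, x roughly away from the robot.
- tray_arrestors: Open white plastic tray fixed to the table, 128 mm (its x) by 196 mm (its y), 30 mm high; walls and floor 4 mm thick. The three trays are alike, in any order; this one is known by the loose surge arrestor in it, at its +y end, length along x (above y = +0.058 m); the floor from y = -0.094 m to +0.058 m is free. Origin: centre of the underside; z up, x roughly away from the robot.
- cup_mid (a point): Paper takeaway coffee cup with a white lid and a brown sleeve, 79 mm high, 72 mm across at the lid, standing loose between two of the trays. Leave it. Site on its axis, 40 mm above its underside.
- handheld_mid (a point): Handheld radio on its back: black body 104 mm along x, 56 mm across y, 32 mm high, with keypad, display and a 70 mm stub antenna beyond the +x end, lying loose between two of the trays. Leave it. Site at the centre of the body, 16 mm above its underside.
Things that resemble listed ones, but are neither listed nor needed, are in the scene too. What is shaped like the part that bears pack_center but orange or red is not meant.

How it is judged:
By the outcome, as a careful person would: the job done as asked, in the order asked, and still so for the second after the job is handed in, with the robot touching nothing.
It also fails if it takes over 112 s, if anything falls off the work surface, if the arm or the gripper's body presses on something with over 40 N, if the wrist force passes 120 N, or if a joint passes its speed limit or range.

## Working session

There is one attempt and no reset: what is moved stays moved. The work goes in short steps, Python scripts to look and compute and a tool call to move; the robot and the scene stay as the last step left them, time stands still between calls to the robot, and variables do not carry over. Pictures are saved under pics/ and viewed, at most 14 in all, crops included, and the job is handed in when it is done.

Besides the shell and the picture viewer there is one more tool, called after "Emit:" as name(argument=value, ...) on one line, values as JSON. play_rows: Moves the arm, as the interface text tells. Its arguments: {"type":"object","properties":{"plan":{"type":"string"},"newtons":{"type":"number"}},"required":["plan"]}

```bash
mkdir -p pics; ls; python3 - <<'E'
from station import *
import cv2
for n in("scene","top"):
    c=capture(n);cv2.imwrite(f"pics/{n}0.png",cv2.resize(c["color"][:,:,::-1],(800,600),interpolation=cv2.INTER_CUBIC))
    cv2.imwrite(f"{n}_raw.png",c["color"][:,:,::-1])
    print(n,c["camera_matrix"].round(1).tolist(),c["cam_to_world"].round(4).tolist(),[k for k in c])
s=sense();print(s)
E
```

```text
pics
scene [[405.2, 0.0, 256.1], [0.0, 405.2, 197.8], [0.0, 0.0, 1.0]] [[0.4276, -0.5315, 0.7312, 1.2111], [0.904, 0.2568, -0.3419, -0.3616], [-0.0061, 0.8072, 0.5902, 0.6641], [0.0, 0.0, 0.0, 1.0]] ['color', 'camera_matrix', 'cam_to_world']
top [[388.7, 0.0, 257.5], [0.0, 388.7, 190.7], [0.0, 0.0, 1.0]] [[0.0292, 0.9886, -0.1475, 0.3242], [-0.9996, 0.0292, -0.0026, -0.0108], [0.0017, 0.1475, 0.9891, 0.9819], [0.0, 0.0, 0.0, 1.0]] ['color', 'camera_matrix', 'cam_to_world']
{'time': 0.1, 'joints': array([ 1.18381603,  0.68987403, -0.19455897,  1.56619469,  0.15730249,
        0.9025113 , -0.21509839]), 'joint_velocities': array([-0.00156785, -0.00297277,  0.00130044, -0.00276007, -0.00112515,
        0.00020921, -0.00022265]), 'tau': array([-3.57496792e-03, -5.28499711e+01, -1.27194978e+00, -1.53836650e+01,
       -5.26374683e-02,  1.97062931e-03,  3.64001028e-05]), 'tcp_pos': array([ 0.25505162, -0.56999192,  0.23801959]), 'tool_rot': array([-7.68025787e-04,  9.77938349e-01,  2.08892199e-01, -2.13282631e-04]), 'force': array([-0.0357985 ,  0.06078101, -0.76079236]), 'moment': array([ 0.0351274 , -0.03660698,  0.01279085]), 'finger_force': 0.0, 'gripper_width': 0.08805830755458799}
```

View pics/top0.png

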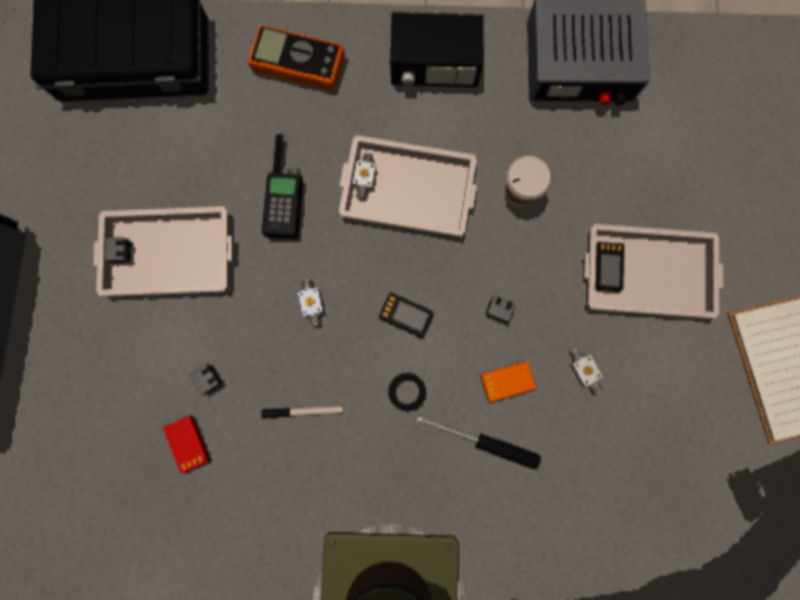

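View pics/scene0.png

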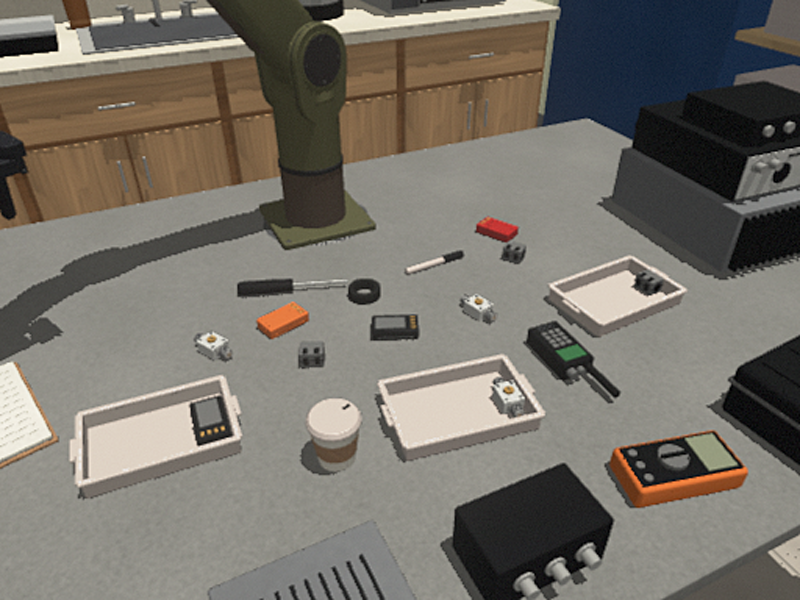

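Top view (up is +x, left is +y), in 800x600 pixels: 
- **Loose pieces:** arrestors (311,301) and (587,370), pack (407,314), ferrites (501,309) and (207,379).
- **Trays:** ferrites (165,252), arrestors (408,187), packs (653,271).
- **Decoys:** the orange and red packs.

```bash
cat > h.py <<'E'
import cv2,numpy as np
from station import *
def ray(c,u,v,z):
    K=c["camera_matrix"];T=c["cam_to_world"]
    d=T[:3,:3]@np.array([(u-K[0,2])/K[0,0],-(v-K[1,2])/K[1,1],-1]);o=T[:3,3]
    return (o+d*(z-o[2])/d[2])[:2]
def blob(c,x,y,r,pl,thr=28,zc=0.0,bg=None):
    """outline of what differs from the table in a window about raw px x,y; returns rect centre, sides, angle in world at plane z"""
    im=c["color"].astype(int);x0,y0=int(x-r),int(y-r)
    w=im[y0:y0+2*r+1,x0:x0+2*r+1];b=np.median(w.reshape(-1,3),0) if bg is None else bg
    m=(np.abs(w-b).max(2)>thr).astype(np.uint8)
    cs,_=cv2.findContours(m,cv2.RETR_EXTERNAL,cv2.CHAIN_APPROX_NONE)
    cs=[k for k in cs if cv2.contourArea(k)>8]
    k=max(cs,key=cv2.contourArea)
    p=np.array([ray(c,a+x0,e+y0,pl) for a,e in k[:,0]],np.float32)
    (ce,sz,an)=cv2.minAreaRect(p)
    if sz[0]<sz[1]: sz=sz[::-1];an+=90
    return np.array(ce),np.array(sz),(an+90)%180-90,m
E
python3 - <<'E'
from h import *
c=capture("top");ms=[]
for n,x,y,r,z in [("arrA",311,301,22,.018),("arrB",587,370,22,.018),("pack",407,314,26,.015),("ferA",501,309,16,.025),("ferB",207,379,17,.025)]:
    ce,sz,an,m=blob(c,x*.64,y*.64,r,z);print(n,ce.round(4),sz.round(3),round(an,1))
    x,y=int(x*.64),int(y*.64)
    w=c["color"][y-26:y+27,x-26:x+27,::-1];M=np.zeros((53,53),np.uint8);M[26-r:27+r,26-r:27+r]=m*255
    ms.append(np.vstack([cv2.resize(q,(160,160),interpolation=cv2.INTER_NEAREST) for q in (w,cv2.cvtColor(M,8))]))
# trays: bright pinkish white
im=c["color"].astype(int);m=((im.min(2)>140)).astype(np.uint8)
for n,x,y in [("ferT",165,252),("arrT",408,187),("packT",653,271)]:
    lab=cv2.connectedComponents(m)[1];l=lab[int(y*.64),int(x*.64)];k=cv2.findContours((lab==l).astype(np.uint8),0,1)[0][0]
    p=np.array([ray(c,a,e,.015) for a,e in k[:,0]],np.float32);print(n,cv2.minAreaRect(p))
for n,x,y in [("cup",527,178),("radio",282,205),("radiofront",282,237)]:print(n,ray(c,x*.64,y*.64,.079 if n=="cup" else .03))
cv2.imwrite("pics/crops.png",np.hstack(ms))
E
```

```text
arrA [0.4524 0.1371] [0.075 0.039] 20.9
arrB [ 0.3613 -0.3011] [0.043 0.037] 29.1
pack [ 0.4416 -0.0148] [0.081 0.049] 66.8
ferA [ 0.4489 -0.1621] [0.042 0.03 ] 67.3
ferB [0.3304 0.284 ] [0.049 0.033] 8.9
ferT ((0.5364378690719604, 0.3852517604827881), (0.13745379447937012, 0.2203465849161148), 4.049616813659668)
arrT ((0.6594400405883789, -0.01068069040775299), (0.21983292698860168, 0.13690617680549622), 81.81610107421875)
packT ((0.5182140469551086, -0.40167418122291565), (0.17992901802062988, 0.11683528125286102), 87.5149154663086)
cup [ 0.65254471 -0.19603482]
radio [0.61287507 0.19114239]
radiofront [0.55969102 0.18803081]
```

View pics/crops.png

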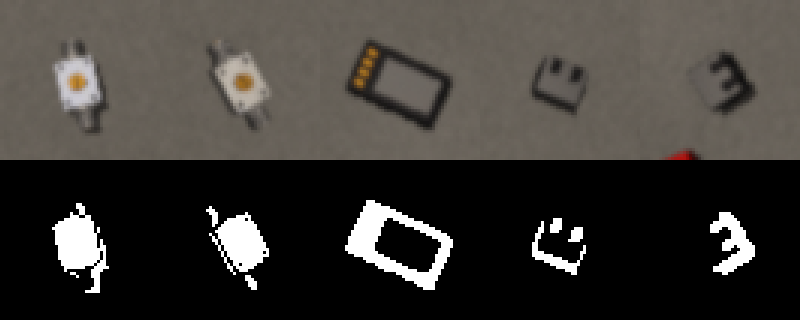

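Crops: the pack outline is clean. The arrestor blocks show as bright rectangles with a brass cap. The ferrites have low contrast, so I'll refine those and the pack tray.

```bash
python3 - <<'E'
from h import *
c=capture("top");im=c["color"]
for n,x,y in [("arrA",311,301),("arrB",587,370)]:
    x,y=int(x*.64),int(y*.64);w=im[y-16:y+17,x-16:x+17].astype(int)
    br=(w[:,:,0]-w[:,:,2]>60).astype(np.uint8);M=cv2.moments(br,True);cap=ray(c,M["m10"]/M["m00"]+x-16,M["m01"]/M["m00"]+y-16,.028)
    m=((w[:,:,0]>135)).astype(np.uint8);k=max(cv2.findContours(m,0,1)[0],key=cv2.contourArea)
    p=np.array([ray(c,a+x-16,e+y-16,.024) for a,e in k[:,0]],np.float32);print(n,cap.round(4),int(br.sum()),cv2.minAreaRect(p))
out=[]
for n,x,y in [("ferA",501,309),("ferB",207,379)]:
    x,y=int(x*.64),int(y*.64);w=im[y-13:y+14,x-13:x+14,::-1]
    print(n,"crop origin raw",x-13,y-13)
    out.append(cv2.resize(cv2.convertScaleAbs(w,alpha=2.2,beta=-60),(400,400),interpolation=cv2.INTER_NEAREST))
cv2.imwrite("pics/fer.png",np.hstack(out))
hs=im.astype(int)
for n,x,y in [("ferT",165,252),("arrT",408,187),("packT",653,271)]:
    x,y=int(x*.64),int(y*.64);m=np.zeros(im.shape[:2],np.uint8);m[y-42:y+43,x-52:x+53]=(hs[y-42:y+43,x-52:x+53].min(2)>115)
    k=np.vstack([q for q in cv2.findContours(m,0,1)[0] if cv2.contourArea(q)>30])
    p=np.array([ray(c,a,e,.02) for a,e in k[:,0]],np.float32);print(n,cv2.minAreaRect(p))
E
```

```text
arrA [0.4577 0.139 ] 24 ((0.45945119857788086, 0.14040490984916687), (0.046590957790613174, 0.031632110476493835), 13.978026390075684)
arrB [ 0.362  -0.3013] 27 ((0.36257803440093994, -0.3011540472507477), (0.041817955672740936, 0.031229861080646515), 26.43555450439453)
ferA crop origin raw 307 184
ferB crop origin raw 119 229
ferT ((0.5357403755187988, 0.38374993205070496), (0.14010199904441833, 0.22028067708015442), 3.989708662033081)
arrT ((0.6583032608032227, -0.011054426431655884), (0.22240836918354034, 0.13971801102161407), 81.92247009277344)
packT ((0.5264769196510315, -0.4116632342338562), (0.22118981182575226, 0.1391647607088089), 87.24391174316406)
```

View pics/fer.png

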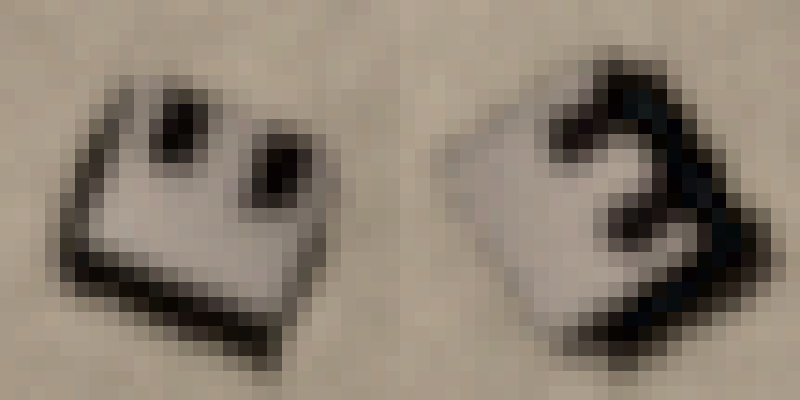

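Ferrite crops, at 14.8 px per raw pixel: A's top face is centred near (203,200) with its long axis about 71°. B's is near (580,205), about 33°. The tray outlines come out at 0.14 x 0.22 m with handles, as expected. Starting with arrestor B.

```bash
cat >> h.py <<'E'
R=np.deg2rad
TR={"f":(.536,.384,4),"a":(.6583,-.011,-8.1),"p":(.5265,-.4117,-2.8)}
def tray(k,ty,tx=0):
    x,y,a=TR[k];a=R(a);return (x+tx*np.cos(a)-ty*np.sin(a),y+tx*np.sin(a)+ty*np.cos(a),TR[k][2])
def go(x,y,psi,z,p=None,label=""):
    if p is None:
        s=sense();q=s["tool_rot"];p=[*s["tcp_pos"],np.rad2deg(2*np.arctan2(q[2],q[1]))]
    a=R(p[3]);d=np.array([x-p[0],y-p[1]]);t=(p[3]-psi+90)%180-90
    print(label,"shift",[round(float(v),4) for v in (d@[np.cos(a),np.sin(a)],d@[np.sin(a),-np.cos(a)],p[2]-z)],"then turn",round(t,1))
    return [x,y,z,psi]
E
python3 - <<'E'
from h import *
c=capture("top")
print("ferA",ray(c,320.2,197,.03),"ferB",ray(c,130.65,242.3,.03))
print("t",[np.round(tray(*q),4) for q in (("a",.013),("a",-.047),("f",.013),("f",-.047),("p",-.028))])
p=go(.362,-.3013,28,.12,label="to arrB");go(*tray("a",.013),.12,p,"arrB->tray")
E
```

```text
ferA [ 0.45513374 -0.16366366] ferB [0.33065688 0.2956771 ]
t [array([ 6.601e-01,  1.900e-03, -8.100e+00]), array([ 0.6517, -0.0575, -8.1   ]), array([0.5351, 0.397 , 4.    ]), array([0.5393, 0.3371, 4.    ]), array([ 0.5251, -0.4397, -2.8   ])]
to arrB shift [0.2074, -0.2018, 0.1183] then turn -3.9
arrB->tray shift [0.4056, -0.1277, 0.0] then turn 36.1
```

Emit:
play_rows(plan="0.0296 -0.0288 0.0169 0 0;0.0296 -0.0288 0.0169 0 0;0.0296 -0.0288 0.0169 0 0;0.0296 -0.0288 0.0169 0 0;0.0296 -0.0288 0.0169 0 0;0.0296 -0.0288 0.0169 0 0;0.0296 -0.0288 0.0169 0 0;0 0 0 -3.9 0;0 0 0 0 0;0 0 0 0 0", newtons=25)

```text
time: 1.25
tcp_pos: [0.362, -0.3028, 0.1206]
tool_rot: [0.0, 0.971, 0.241, 0.0]
force: [-0.2, -0.4, -0.3]
gripper_width: 0.088
finger_force: 0.0
```

```bash
python3 - <<'E'
from h import *
go(.362,-.3013,28,.005);c=capture("top");cv2.imwrite("pics/t1.png",cv2.resize(c["color"][170:310,300:460,::-1],(640,560)))
E
```

```text
shift [0.0006, -0.0013, 0.1156] then turn -0.1
```

View pics/t1.png

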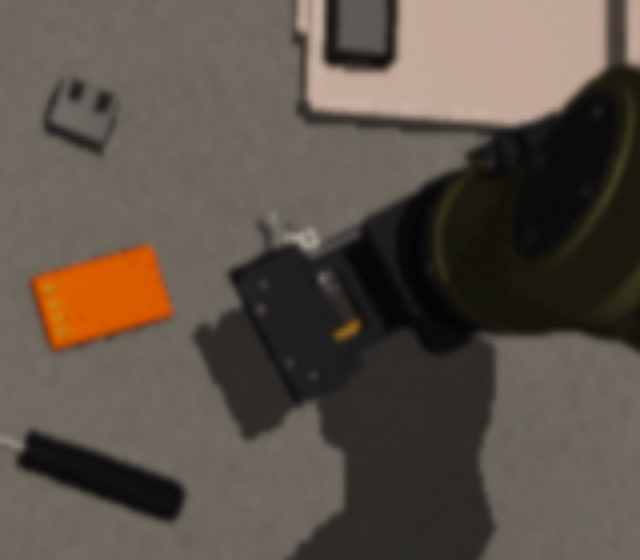

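The picture shows the gripper over arrestor B, with its socket visible near (275,235). The orange pack is clear of the fingers. The arm tracks well, so I'll descend and grip.

Emit:
play_rows(plan="0 -0.0013 0.03 0 0;0 0 0.03 0 0;0 0 0.03 0 0;0 0 0.015 0 0;0 0 0.0096 0 0;0 0 0 0 0;0 0 0 0 255;0 0 0 0 255;0 0 0 0 255;0 0 0 0 255", newtons=30)

```text
time: 2.3
tcp_pos: [0.3625, -0.3016, 0.0071]
tool_rot: [-0.0, 0.97, 0.242, -0.0]
force: [-1.4, -0.4, -0.3]
gripper_width: 0.058
finger_force: 0.0
```

Emit:
play_rows(plan="0 0 0 0 255;0 0 0 0 255")

```text
time: 2.5
tcp_pos: [0.3624, -0.3014, 0.0068]
tool_rot: [-0.001, 0.97, 0.242, -0.0]
force: [0.8, 0.4, 0.2]
gripper_width: 0.0424
finger_force: 0.0
```

Emit:
play_rows(plan="0 0 0 0 255;0 0 0 0 255;0 0 0 0 255;0 0 0 0 255;0 0 -0.02 0 255;0 0 -0.03 0 255;0 0 -0.035 0 255;0 0 -0.035 0 255")

```text
time: 3.3
tcp_pos: [0.362, -0.3014, 0.1275]
tool_rot: [-0.001, 0.97, 0.242, -0.001]
force: [0.7, -0.4, -2.3]
gripper_width: 0.0316
finger_force: 30.0
```

```bash
python3 - <<'E'
from h import *
s=sense();print(s["gripper_width"],s["finger_force"])
go(*tray("a",.013),.12)
E
```

```text
0.031579076125647074 29.980358351022005
 shift [0.4056, -0.1278, 0.0075] then turn 36.1
```

Emit:
play_rows(plan="0.0406 -0.0128 0 0 255;0.0406 -0.0128 0 0 255;0.0406 -0.0128 0 0 255;0.0406 -0.0128 0 0 255;0.0406 -0.0128 0 0 255;0.0406 -0.0128 0 0 255;0.0406 -0.0128 0 0 255;0.0406 -0.0128 0 0 255;0.0406 -0.0128 0 0 255;0.0406 -0.0128 0 0 255")

```text
time: 4.3
tcp_pos: [0.6612, 0.0033, 0.1259]
tool_rot: [-0.001, 0.97, 0.242, -0.001]
force: [0.9, -0.9, -2.2]
gripper_width: 0.0316
finger_force: 30.0
```

Emit:
play_rows(plan="0 0 0 7.2 255;0 0 0 7.2 255;0 0 0 7.2 255;0 0 0 7.2 255;0 0 0 7.3 255;0 0 0 0 255;0 0 0 0 255")

```text
time: 5.0
tcp_pos: [0.6604, 0.0021, 0.126]
tool_rot: [-0.0, 0.998, -0.069, -0.001]
force: [0.2, 0.3, -1.2]
gripper_width: 0.0318
finger_force: 30.0
```

```bash
python3 - <<'E'
from h import *
go(*tray("a",.013),.012);c=capture("top");cv2.imwrite("pics/t2.png",cv2.resize(c["color"][75:175,190:360,::-1],(680,400)))
c=capture("scene");cv2.imwrite("s.png",cv2.resize(c["color"][200:320,170:370,::-1],(680,408)))
cv2.imwrite("pics/t2.png",np.vstack([cv2.resize(cv2.imread("pics/t2.png"),(480,282)),cv2.resize(cv2.imread("s.png"),(480,288))]))
E
```

```text
shift [-0.0002, 0.0003, 0.114] then turn 0.2
```

View pics/t2.png

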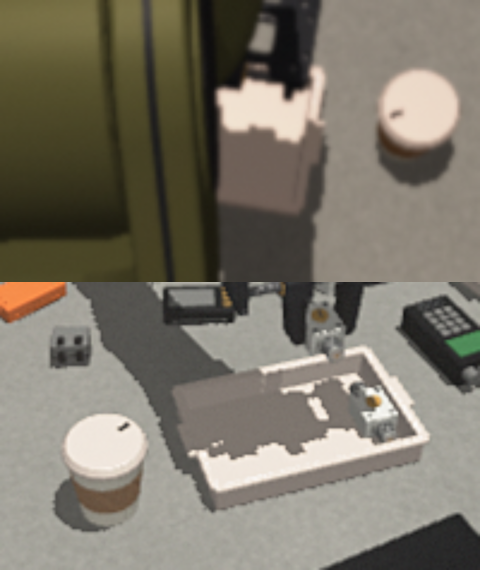

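The held arrestor hangs above the tray between the resident arrestor and the free end, and the cup is clear. Lowering and opening only part-way.

Emit:
play_rows(plan="0 0 0.03 0 255;0 0 0.03 0 255;0 0 0.03 0 255;0 0 0.014 0 255;0 0 0.01 0 255;0 0 0 0 255;0 0 0 0 133;0 0 0 0 133;0 0 0 0 133;0 0 0 0 133")

```text
time: 6.1
tcp_pos: [0.6612, 0.0023, 0.0134]
tool_rot: [-0.001, 0.998, -0.07, -0.0]
force: [-0.0, 0.3, -0.1]
gripper_width: 0.0422
finger_force: 0.0
```

Emit:
play_rows(plan="0 0 -0.02 0 133;0 0 -0.03 0 133;0 0 -0.04 0 133;0 0 -0.03 0 133")

```text
time: 6.5
tcp_pos: [0.6615, 0.0021, 0.135]
tool_rot: [-0.001, 0.998, -0.071, 0.0]
force: [0.4, 0.5, -0.4]
gripper_width: 0.042
finger_force: 0.0
```

```bash
python3 - <<'E'
from h import *
p=go(.4577,.139,13,.12,label="to arrA");go(*tray("a",-.047),.13,p,"arrA->tray")
E
```

```text
to arrA shift [-0.221, -0.1069, 0.015] then turn -21.1
arrA->tray shift [0.1448, 0.2351, -0.01] then turn 21.1
```

Emit:
play_rows(plan="-0.0368 -0.0178 0.0025 0 0;-0.0368 -0.0178 0.0025 0 0;-0.0368 -0.0178 0.0025 0 0;-0.0368 -0.0178 0.0025 0 0;-0.0368 -0.0178 0.0025 0 0;-0.0370 -0.0179 0.0025 0 0;0 0 0 -7 0;0 0 0 -7 0;0 0 0 -7.1 0;0 0 0 0 0")

```text
time: 7.5
tcp_pos: [0.4573, 0.1393, 0.1184]
tool_rot: [-0.001, 0.994, 0.114, -0.0]
force: [0.3, -0.3, -0.3]
gripper_width: 0.088
finger_force: 0.0
```

```bash
python3 - <<'E'
from h import *
go(.4577,.139,13,.006)
c=capture("top");cv2.imwrite("pics/t3.png",cv2.resize(c["color"][80:240,150:370,::-1],(770,560)))
E
```

```text
shift [0.0003, 0.0004, 0.1124] then turn 0.1
```

View pics/t3.png

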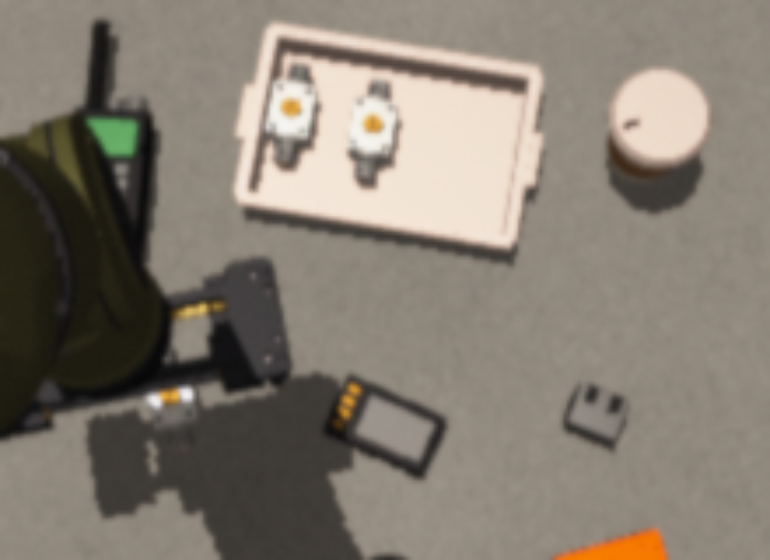

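Arrestor B lies flat in the tray at (373,128), clear of the resident one. The gripper is over arrestor A.

Emit:
play_rows(plan="0 0 0.03 0 0;0 0 0.03 0 0;0 0 0.03 0 0;0 0 0.014 0 0;0 0 0.0084 0 0;0 0 0 0 255;0 0 0 0 255;0 0 0 0 255;0 0 0 0 255;0 0 0 0 255")

```text
time: 8.55
tcp_pos: [0.4573, 0.1394, 0.0062]
tool_rot: [-0.001, 0.994, 0.113, -0.0]
force: [-0.2, -0.8, -0.3]
gripper_width: 0.0503
finger_force: 0.0
```

Emit:
play_rows(plan="0 0 0 0 255;0 0 0 0 255;0 0 0 0 255;0 0 0 0 255;0 0 0 0 255;0 0 -0.02 0 255;0 0 -0.03 0 255;0 0 -0.04 0 255;0 0 -0.04 0 255")

```text
time: 9.45
tcp_pos: [0.4563, 0.1387, 0.1364]
tool_rot: [-0.0, 0.994, 0.113, -0.002]
force: [1.2, -0.7, -1.5]
gripper_width: 0.0317
finger_force: 29.9
```

```bash
python3 - <<'E'
from h import *
go(*tray("a",-.047),.13)
E
```

```text
shift [0.1462, 0.2351, 0.0064] then turn 21.1
```

Emit:
play_rows(plan="0.0209 0.0336 0 0 255;0.0209 0.0336 0 0 255;0.0209 0.0336 0 0 255;0.0209 0.0336 0 0 255;0.0209 0.0336 0 0 255;0.0209 0.0336 0 0 255;0.0209 0.0336 0 0 255;0 0 0 7 255;0 0 0 7 255;0 0 0 7.1 255")

```text
time: 10.45
tcp_pos: [0.6518, -0.0576, 0.1341]
tool_rot: [-0.001, 0.997, -0.073, -0.002]
force: [-0.8, 0.3, -1.0]
gripper_width: 0.0316
finger_force: 29.9
```

Emit:
play_rows(plan="0 0 0 0 255;0 0 0 0 255")

```text
time: 10.65
tcp_pos: [0.652, -0.0571, 0.1346]
tool_rot: [-0.0, 0.998, -0.069, -0.001]
force: [-0.0, -0.5, -1.0]
gripper_width: 0.0316
finger_force: 29.9
```

```bash
python3 - <<'E'
from h import *
go(*tray("a",-.047),.012)
E
```

```text
shift [-0.0003, 0.0005, 0.1226] then turn 0.2
```

Emit:
play_rows(plan="0 0 0.035 0 255;0 0 0.035 0 255;0 0 0.03 0 255;0 0 0.014 0 255;0 0 0.0086 0 255;0 0 0 0 255;0 0 0 0 133;0 0 0 0 133;0 0 0 0 133;0 0 0 0 133")

```text
time: 11.65
tcp_pos: [0.653, -0.057, 0.0134]
tool_rot: [-0.001, 0.998, -0.07, -0.0]
force: [0.0, 0.5, -0.1]
gripper_width: 0.0423
finger_force: 0.0
```

Emit:
play_rows(plan="0 0 -0.02 0 133;0 0 -0.03 0 133;0 0 -0.04 0 133;0 0 -0.03 0 133")

```text
time: 12.05
tcp_pos: [0.6532, -0.0573, 0.135]
tool_rot: [-0.001, 0.998, -0.071, 0.0]
force: [0.1, -0.2, 0.3]
gripper_width: 0.0422
finger_force: 0.0
```

```bash
python3 - <<'E'
from h import *
p=go(.4416,-.0148,66.8,.12,label="to pack");go(*tray("p",-.028),.13,p,"pack->tray")
E
```

```text
to pack shift [-0.2155, -0.0123, 0.015] then turn -74.9
pack->tray shift [-0.3576, 0.2442, -0.01] then turn 69.6
```

Emit:
play_rows(plan="-0.0359 -0.002 0.0025 0 0;-0.0359 -0.002 0.0025 0 0;-0.0359 -0.002 0.0025 0 0;-0.0359 -0.002 0.0025 0 0;-0.0359 -0.002 0.0025 0 0;-0.036 -0.0021 0.0025 0 0;0 0 0 -8.3 0;0 0 0 -8.3 0;0 0 0 -8.3 0;0 0 0 -8.3 0")

```text
time: 13.05
tcp_pos: [0.4414, -0.0148, 0.1183]
tool_rot: [-0.001, 0.975, 0.22, 0.0]
force: [-0.4, -0.8, -0.2]
gripper_width: 0.0882
finger_force: 0.0
```

Emit:
play_rows(plan="0 0 0 -8.3 0;0 0 0 -8.3 0;0 0 0 -8.3 0;0 0 0 -8.3 0;0 0 0 -8.5 0;0 0 0 0 0;0 0 0 0 0")

```text
time: 13.75
tcp_pos: [0.4412, -0.0149, 0.1181]
tool_rot: [-0.001, 0.836, 0.549, 0.0]
force: [0.4, 0.7, 0.2]
gripper_width: 0.0878
finger_force: 0.0
```

```bash
python3 - <<'E'
from h import *
go(.4416,-.0148,66.8,.004)
E
```

```text
shift [0.0003, 0.0003, 0.1141] then turn -0.2
```

Emit:
play_rows(plan="0 0 0.03 0 0;0 0 0.03 0 0;0 0 0.03 0 0;0 0 0.014 0 0;0 0 0.0096 0 0;0 0 0 0 255;0 0 0 0 255;0 0 0 0 255;0 0 0 0 255;0 0 0 0 255")

```text
time: 14.75
tcp_pos: [0.4454, -0.0166, 0.0255]
tool_rot: [0.0, 0.835, 0.55, -0.003]
force: [0.0, -0.0, -0.8]
gripper_width: 0.0502
finger_force: 0.0
```

Emit:
play_rows(plan="0 0 0 0 255;0 0 0 0 255;0 0 0 0 255;0 0 0 0 255;0 0 -0.02 0 255;0 0 -0.03 0 255;0 0 -0.04 0 255;0 0 -0.04 0 255")

```text
time: 15.55
tcp_pos: [0.445, -0.0163, 0.1564]
tool_rot: [-0.001, 0.835, 0.55, -0.004]
force: [1.5, 0.5, -0.2]
gripper_width: 0.0006
finger_force: 0.0
```

```bash
python3 - <<'E'
from h import *
go(*tray("p",-.028),.13)
E
```

```text
shift [-0.3575, 0.2405, 0.0264] then turn 69.6
```

The pack grasp missed: the TCP stopped at z = 0.0255 instead of 0.004, with no force reading. Checking joints and the scene.

```bash
python3 - <<'E'
from h import *
s=sense();print(s["joints"].round(3),s["tcp_pos"].round(4))
go(.4416,-.0148,66.8,.004)
E
```

```text
[ 0.325  0.677 -0.626  2.152  0.77   0.557 -1.285] [ 0.445  -0.0163  0.1564]
 shift [0.0, -0.0037, 0.1524] then turn -0.0
```

Emit:
play_rows(plan="-0.0018 -0.0037 0.03 0 0;0 0 0.03 0 0;0 0 0.02 0 0;0 0 0 0 0;0 0 0 0 0")

```text
time: 16.05
tcp_pos: [0.4412, -0.0165, 0.0753]
tool_rot: [-0.0, 0.835, 0.551, -0.003]
force: [-0.4, 0.3, 1.1]
gripper_width: 0.0384
finger_force: 0.0
```

```bash
python3 - <<'E'
from h import *
s=sense();print(s["joints"].round(3),s["tcp_pos"].round(4),s["tau"].round(1))
go(.4416,-.0148,66.8,.004)
c=capture("scene");cv2.imwrite("pics/s4.png",cv2.resize(c["color"][90:310,90:390,::-1],(780,572)))
E
```

```text
[ 0.161  0.805 -0.372  2.221  1.054  0.31  -1.542] [ 0.4412 -0.0165  0.0753] [ -0.4 -43.4  -2.6  -2.7   0.1  -0.1  -0. ]
 shift [0.0017, -0.0003, 0.0713] then turn 0.0
```

View pics/s4.png

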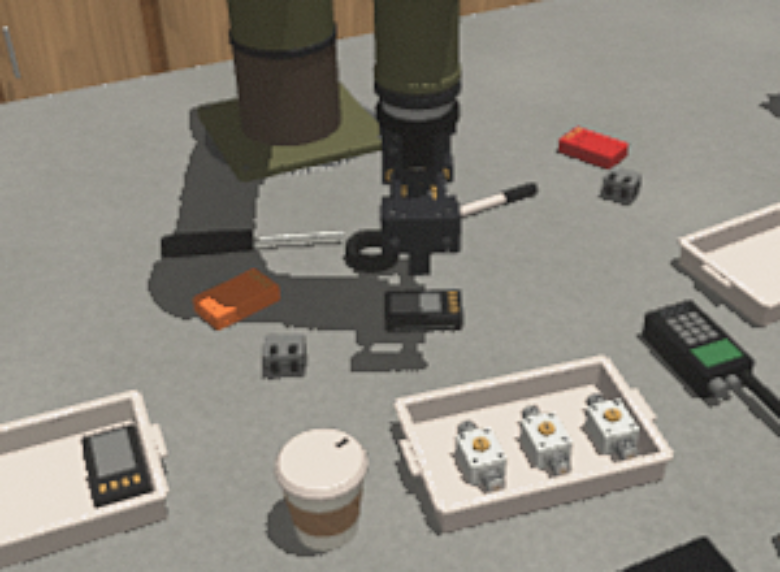

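Scene view: the pack is still flat near (423,308), untouched, and all three arrestors lie in their tray. Joint 6 is near its lower limit, so I'll descend slowly in small rows and watch the joints.

Emit:
play_rows(plan="0.0017 -0.0003 0 0 0;0 0 0.007 0 0;0 0 0.007 0 0;0 0 0.007 0 0;0 0 0.007 0 0;0 0 0.007 0 0;0 0 0.003 0 0;0 0 0 0 0")

```text
time: 16.9
tcp_pos: [0.4419, -0.0149, 0.0374]
tool_rot: [0.0, 0.835, 0.551, -0.003]
force: [0.7, 0.2, 0.8]
gripper_width: 0.0881
finger_force: 0.0
```

```bash
python3 - <<'E'
from h import *
s=sense();print(s["joints"].round(3),s["tcp_pos"].round(4))
go(.4416,-.0148,66.8,.004)
E
```

```text
[ 0.032  0.874 -0.169  2.236  1.257  0.14  -1.737] [ 0.4419 -0.0149  0.0374]
 shift [-0.0, -0.0003, 0.0334] then turn 0.0
```

Emit:
play_rows(plan="0 -0.0003 0.004 0 0;0 0 0.004 0 0;0 0 0.004 0 0;0 0 0.004 0 0;0 0 0.004 0 0;0 0 0.004 0 0;0 0 0.004 0 0;0 0 0.003 0 0;0 0 0 0 0")

```text
time: 17.8
tcp_pos: [0.4412, -0.0151, 0.006]
tool_rot: [-0.0, 0.835, 0.55, -0.003]
force: [-0.7, -0.5, 0.1]
gripper_width: 0.0882
finger_force: 0.0
```

```bash
python3 - <<'E'
from h import *
s=sense();print(s["joints"].round(3),s["tcp_pos"].round(4))
go(.4416,-.0148,66.8,.004)
E
```

```text
[ 0.065  0.947 -0.221  2.236  1.703  0.183 -2.178] [ 0.4412 -0.0151  0.006 ]
 shift [0.0004, 0.0003, 0.002] then turn -0.0
```

Slow rows reach the pack height. Closing and lifting gently.

Emit:
play_rows(plan="0 0 0.0015 0 255;0 0 0 0 255;0 0 0 0 255;0 0 0 0 255;0 0 0 0 255;0 0 0 0 255;0 0 0 0 255;0 0 0 0 255;0 0 0 0 255;0 0 0 0 255")

```text
time: 18.8
tcp_pos: [0.4412, -0.015, 0.0047]
tool_rot: [-0.0, 0.835, 0.551, -0.003]
force: [-0.5, -1.2, 1.3]
gripper_width: 0.0457
finger_force: 30.0
```

Emit:
play_rows(plan="0 0 -0.006 0 255;0 0 -0.006 0 255;0 0 -0.006 0 255;0 0 -0.006 0 255;0 0 -0.01 0 255;0 0 -0.01 0 255;0 0 -0.02 0 255;0 0 -0.02 0 255;0 0 -0.02 0 255;0 0 -0.02 0 255")

```text
time: 19.8
tcp_pos: [0.4412, -0.0148, 0.1293]
tool_rot: [-0.0, 0.835, 0.55, -0.004]
force: [-0.6, -0.0, -2.2]
gripper_width: 0.045
finger_force: 30.0
```

```bash
python3 - <<'E'
from h import *
s=sense();print(s["joints"].round(3),s["tcp_pos"].round(4))
go(*tray("p",-.028),.13)
E
```

```text
[ 0.277  0.717 -0.56   2.187  0.865  0.48  -1.378] [ 0.4412 -0.0148  0.1293]
 shift [-0.3574, 0.2446, -0.0007] then turn 69.6
```

Emit:
play_rows(plan="-0.0357 0.0245 0 0 255;-0.0357 0.0245 0 0 255;-0.0357 0.0245 0 0 255;-0.0357 0.0245 0 0 255;-0.0357 0.0245 0 0 255;-0.0357 0.0245 0 0 255;-0.0357 0.0245 0 0 255;-0.0357 0.0245 0 0 255;-0.0357 0.0245 0 0 255;-0.0357 0.0245 0 0 255")

```text
time: 20.8
tcp_pos: [0.5254, -0.441, 0.1289]
tool_rot: [-0.001, 0.835, 0.55, -0.003]
force: [0.7, 0.0, -0.4]
gripper_width: 0.0457
finger_force: 30.0
```

Emit:
play_rows(plan="0 0 0 7.7 255;0 0 0 7.7 255;0 0 0 7.7 255;0 0 0 7.7 255;0 0 0 7.7 255;0 0 0 7.7 255;0 0 0 7.7 255;0 0 0 7.7 255;0 0 0 8 255;0 0 0 0 255")

```text
time: 21.8
tcp_pos: [0.5257, -0.4388, 0.1291]
tool_rot: [0.002, 1.0, -0.024, -0.003]
force: [-0.9, 0.5, -1.5]
gripper_width: 0.0458
finger_force: 30.0
```

```bash
python3 - <<'E'
from h import *
s=sense();print(s["joints"].round(3),s["tcp_pos"].round(4))
go(*tray("p",-.028),.0095)
E
```

```text
[ 0.834  0.924 -0.423  1.445  0.449  0.875 -1.352] [ 0.5257 -0.4388  0.1291]
 shift [-0.0006, 0.0009, 0.1196] then turn 0.0
```

Emit:
play_rows(plan="0 0.0009 0.03 0 255;0 0 0.03 0 255;0 0 0.03 0 255;0 0 0.02 0 255;0 0 0.009 0 255;0 0 0 0 255;0 0 0 0 93;0 0 0 0 93;0 0 0 0 93;0 0 0 0 93")

```text
time: 22.8
tcp_pos: [0.526, -0.4408, 0.0112]
tool_rot: [0.002, 1.0, -0.024, -0.002]
force: [1.0, -0.3, -0.0]
gripper_width: 0.0556
finger_force: 0.0
```

Emit:
play_rows(plan="0 0 -0.02 0 93;0 0 -0.03 0 93;0 0 -0.04 0 93;0 0 -0.03 0 93")

```text
time: 23.2
tcp_pos: [0.5273, -0.4405, 0.1346]
tool_rot: [0.003, 1.0, -0.024, -0.001]
force: [0.7, 0.1, -0.1]
gripper_width: 0.0564
finger_force: 0.0
```

```bash
python3 - <<'E'
from h import *
p=go(.4545,-.163,71,.12,label="to ferA");go(*tray("f",.013),.13,p,"ferA->tray")
E
```

```text
to ferA shift [-0.0862, -0.2736, 0.0146] then turn -73.8
ferA->tray shift [0.5557, -0.1061, -0.01] then turn 67
```

I'll grip ferrite A across its 38 mm length (yaw -19), which needs much less wrist turn.

Emit:
play_rows(plan="-0.0123 -0.0391 0.002 0 0;-0.0123 -0.0391 0.002 0 0;-0.0123 -0.0391 0.002 0 0;-0.0123 -0.0391 0.002 0 0;-0.0123 -0.0391 0.002 0 0;-0.0123 -0.0391 0.002 0 0;-0.0124 -0.039 0.002 0 0;0 0 0 8.1 0;0 0 0 8.1 0;0 0 0 0 0")

```text
time: 24.2
tcp_pos: [0.4544, -0.1624, 0.1174]
tool_rot: [0.002, 0.986, -0.165, -0.001]
force: [0.2, -0.7, -0.3]
gripper_width: 0.0882
finger_force: 0.0
```

```bash
python3 - <<'E'
from h import *
s=sense();print(s["joints"].round(3))
go(.4545,-.163,-19,.006)
c=capture("top");cv2.imwrite("pics/t5.png",cv2.resize(c["color"][120:240,270:490,::-1],(770,420)))
E
```

```text
[ 0.373  0.723 -0.208  2.093  0.405  0.367 -2.066]
 shift [0.0003, 0.0006, 0.1114] then turn 0.0
```

View pics/t5.png

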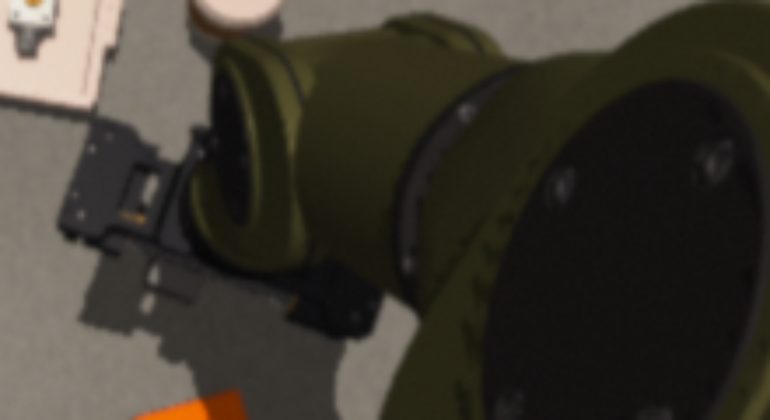

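The arm hides the ferrite here, but the pose agrees with the measurement and the cup is clear. Descending moderately.

Emit:
play_rows(plan="0 0.0006 0.02 0 0;0 0 0.02 0 0;0 0 0.02 0 0;0 0 0.01 0 0;0 0 0 0 0")

```text
time: 24.75
tcp_pos: [0.4526, -0.1635, 0.0454]
tool_rot: [0.002, 0.986, -0.164, -0.003]
force: [-0.5, 0.4, 0.2]
gripper_width: 0.0881
finger_force: 0.0
```

```bash
python3 - <<'E'
from h import *
s=sense();print(s["joints"].round(3))
go(.4545,-.163,-19,.006)
E
```

```text
[ 0.309  0.863 -0.101  2.123  0.46   0.183 -2.111]
 shift [0.0017, -0.0011, 0.0394] then turn 0.1
```

Emit:
play_rows(plan="0.0017 -0.001 0.008 0 0;0 0 0.008 0 0;0 0 0.008 0 0;0 0 0.007 0 0;0 0 0.006 0 0;0 0 0.0025 0 0;0 0 0 0 255;0 0 0 0 255;0 0 0 0 255;0 0 0 0 255")

```text
time: 25.75
tcp_pos: [0.4548, -0.1633, 0.0068]
tool_rot: [0.002, 0.986, -0.165, -0.002]
force: [0.9, 0.4, -0.1]
gripper_width: 0.0581
finger_force: 0.0
```

Emit:
play_rows(plan="0 0 0 0 255;0 0 0 0 255;0 0 0 0 255;0 0 0 0 255;0 0 0 0 255")

```text
time: 26.25
tcp_pos: [0.4547, -0.1633, 0.0067]
tool_rot: [0.002, 0.986, -0.165, -0.002]
force: [-0.7, -0.3, 2.0]
gripper_width: 0.0377
finger_force: 30.0
```

```bash
python3 - <<'E'
from h import *
s=sense();print(s["joints"].round(3))
go(.4545,-.163,-19,.006)
E
```

```text
[ 0.274  0.944 -0.046  2.122  0.478  0.09  -2.131]
 shift [-0.0003, -0.0002, 0.0007] then turn 0.0
```

Emit:
play_rows(plan="0 0 -0.01 0 255;0 0 -0.01 0 255;0 0 -0.02 0 255;0 0 -0.02 0 255;0 0 -0.03 0 255;0 0 -0.03 0 255")

```text
time: 26.85
tcp_pos: [0.4548, -0.1628, 0.1283]
tool_rot: [0.002, 0.986, -0.165, -0.002]
force: [1.3, 0.0, -0.1]
gripper_width: 0.0376
finger_force: 30.0
```

```bash
python3 - <<'E'
from h import *
s=sense();print(s["joints"].round(3),s["gripper_width"])
go(*tray("f",.015),.13)
E
```

```text
[ 0.393  0.704 -0.237  2.081  0.409  0.405 -2.071] 0.037601236952917005
 shift [-0.107, -0.5573, -0.0017] then turn -23.0
```

Emit:
play_rows(plan="0 0 0 -8.1 255;0 0 0 -8.1 255;0 0 0 -8.1 255;0 0 0 -8.1 255;0 0 0 -8.1 255;0 0 0 -8.1 255;0 0 0 -8.1 255")

```text
time: 27.55
tcp_pos: [0.4551, -0.1633, 0.1275]
tool_rot: [0.001, 0.945, 0.326, -0.003]
force: [-0.3, 0.3, -0.7]
gripper_width: 0.0377
finger_force: 30.0
```

Emit:
play_rows(plan="0 0 0 -8.1 255;0 0 0 -8.1 255;0 0 0 -8.1 255;0 0 0 -8.1 255;0 0 0 -8.1 255;0 0 0 -8.1 255;0 0 0 -7.7 255;0 0 0 0 255")

```text
time: 28.35
tcp_pos: [0.4549, -0.1635, 0.1272]
tool_rot: [-0.0, 0.682, 0.731, -0.003]
force: [-1.0, -0.2, -0.0]
gripper_width: 0.0378
finger_force: 30.0
```

```bash
python3 - <<'E'
from h import *
s=sense();print(s["joints"].round(3),s["gripper_width"])
x,y,_=tray("f",.015);go(x,y,94,.13)
E
```

```text
[ 0.706  0.805 -0.769  2.066  0.942  0.674 -0.639] 0.03784043684040429
 shift [0.5555, 0.119, -0.0028] then turn -0.0
```

Emit:
play_rows(plan="0.0397 0.0085 0 0 255;0.0397 0.0085 0 0 255;0.0397 0.0085 0 0 255;0.0397 0.0085 0 0 255;0.0397 0.0085 0 0 255;0.0397 0.0085 0 0 255;0.0397 0.0085 0 0 255;0.0397 0.0085 0 0 255;0.0397 0.0085 0 0 255;0.0397 0.0085 0 0 255")

```text
time: 29.35
tcp_pos: [0.5125, 0.2404, 0.1255]
tool_rot: [-0.0, 0.683, 0.73, -0.003]
force: [0.5, -0.1, -0.4]
gripper_width: 0.0376
finger_force: 30.0
```

Emit:
play_rows(plan="0.0397 0.0085 0 0 255;0.0397 0.0085 0 0 255;0.0397 0.0085 0 0 255;0.0397 0.0085 0 0 255;0 0 0 0 255")

```text
time: 29.85
tcp_pos: [0.5331, 0.4074, 0.1256]
tool_rot: [-0.003, 0.681, 0.732, -0.0]
force: [-0.5, 0.4, -0.7]
gripper_width: 0.0376
finger_force: 30.0
```

```bash
python3 - <<'E'
from h import *
s=sense();print(s["joints"].round(3),s["gripper_width"])
x,y,_=tray("f",.015);go(x,y,94,.0115)
E
```

```text
[-0.346  0.987 -0.77   1.487  0.763  0.984 -1.251] 0.03762086814960742
 shift [-0.0086, 0.0012, 0.1141] then turn 0.1
```

Emit:
play_rows(plan="0 0 0 0 255;0 0 0 0 255")

```text
time: 30.05
tcp_pos: [0.5356, 0.398, 0.1242]
tool_rot: [0.0, 0.683, 0.731, -0.004]
force: [0.3, -0.1, -1.0]
gripper_width: 0.0378
finger_force: 30.0
```

```bash
python3 - <<'E'
from h import *
x,y,_=tray("f",.015);go(x,y,94,.0115)
E
```

```text
shift [0.001, -0.0005, 0.1127] then turn -0.1
```

Settled. Opening to about 48 mm is count 116.

Emit:
play_rows(plan="0.001 0 0.03 0 255;0 0 0.03 0 255;0 0 0.03 0 255;0 0 0.014 0 255;0 0 0.008 0 255;0 0 0 0 255;0 0 0 0 116;0 0 0 0 116;0 0 0 0 116;0 0 0 0 116")

```text
time: 31.05
tcp_pos: [0.5348, 0.4009, 0.013]
tool_rot: [-0.001, 0.682, 0.731, -0.002]
force: [0.1, -0.7, 0.3]
gripper_width: 0.0483
finger_force: 0.0
```

Emit:
play_rows(plan="0 0 -0.02 0 116;0 0 -0.03 0 116;0 0 -0.04 0 116;0 0 -0.03 0 116;0 0 0 0 116")

```text
time: 31.55
tcp_pos: [0.5369, 0.4041, 0.139]
tool_rot: [-0.001, 0.682, 0.731, 0.002]
force: [0.1, -0.1, 1.1]
gripper_width: 0.0483
finger_force: 0.0
```

```bash
python3 - <<'E'
from h import *
go(.3305,.295,33,.13,label="ferB ");go(.3305,.295,123,.13,label="ferB perp")
E
```

```text
ferB  shift [-0.0945, -0.2135, 0.009] then turn 61.0
ferB perp shift [-0.0945, -0.2135, 0.009] then turn -29.0
```

Emit:
play_rows(plan="-0.0158 -0.0356 0.0015 0 70;-0.0158 -0.0356 0.0015 0 70;-0.0158 -0.0356 0.0015 0 70;-0.0158 -0.0356 0.0015 0 70;-0.0158 -0.0356 0.0015 0 70;-0.0157 -0.0355 0.0015 0 70;0 0 0 -7.2 70;0 0 0 -7.2 70;0 0 0 -7.3 70;0 0 0 -7.3 70")

```text
time: 32.55
tcp_pos: [0.3288, 0.2916, 0.1253]
tool_rot: [-0.001, 0.475, 0.88, -0.002]
force: [-0.1, -0.6, -0.0]
gripper_width: 0.0642
finger_force: 0.0
```

Emit:
play_rows(plan="0 0 0 0 70;0 0 0 0 70")

```text
time: 32.75
tcp_pos: [0.3288, 0.2916, 0.1249]
tool_rot: [-0.001, 0.478, 0.878, -0.003]
force: [0.3, 0.4, 1.2]
gripper_width: 0.0637
finger_force: 0.0
```

```bash
python3 - <<'E'
from h import *
s=sense();print(s["joints"].round(3),s["gripper_width"])
go(.3305,.295,123,.006)
c=capture("top");cv2.imwrite("pics/t6.png",cv2.resize(c["color"][100:320,40:270,::-1],(627,600)))
E
```

```text
[-0.349  0.785 -0.791  2.189  1.04   0.619 -1.346] 0.06365350553492628
 shift [0.002, 0.0033, 0.1189] then turn -0.2
```

View pics/t6.png

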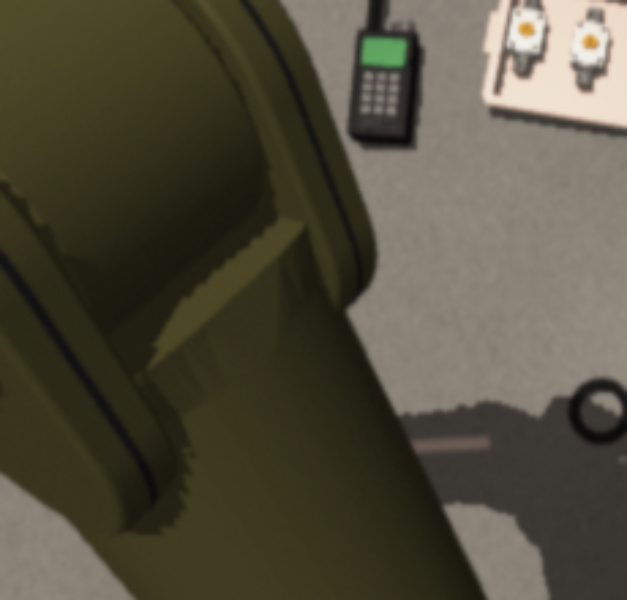

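The arm hides the ferrite; the radio has not moved. Descending in stages.

Emit:
play_rows(plan="0.002 0.0033 0.015 0 70;0 0 0.015 0 70;0 0 0.015 0 70;0 0 0.01 0 70;0 0 0.007 0 70;0 0 0.006 0 70;0 0 0.005 0 70;0 0 0.005 0 70;0 0 0.004 0 70;0 0 0 0 70")

```text
time: 33.8
tcp_pos: [0.3299, 0.2946, 0.0423]
tool_rot: [-0.002, 0.477, 0.879, -0.003]
force: [0.4, 0.3, 0.2]
gripper_width: 0.0637
finger_force: 0.0
```

```bash
python3 - <<'E'
from h import *
s=sense();print(s["joints"].round(3),s["gripper_width"])
go(.3305,.295,123,.006)
c=capture("scene");cv2.imwrite("pics/s6.png",cv2.resize(c["color"][110:250,250:450,::-1],(800,560)))
E
```

```text
[-0.449  0.931 -0.634  2.218  1.378  0.504 -1.642] 0.06370863206514707
 shift [0.0, 0.0007, 0.0363] then turn -0.0
```

View pics/s6.png

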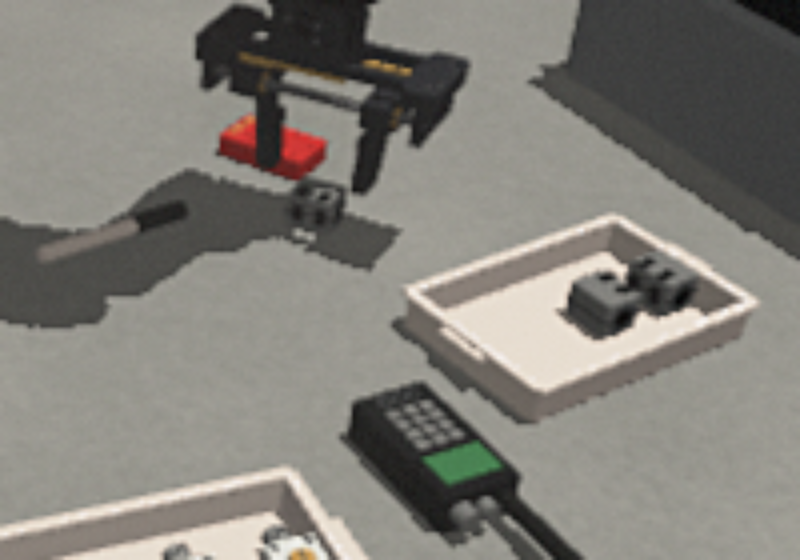

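Ferrite A lies on the tray floor beside the resident one, and the fingers straddle ferrite B with the red pack clear. Continuing down.

Emit:
play_rows(plan="0 0.0007 0.006 0 70;0 0 0.006 0 70;0 0 0.006 0 70;0 0 0.006 0 70;0 0 0.005 0 70;0 0 0.004 0 70;0 0 0.002 0 70;0 0 0 0 70")

```text
time: 34.65
tcp_pos: [0.3303, 0.2949, 0.0074]
tool_rot: [-0.002, 0.477, 0.879, -0.003]
force: [-0.0, -0.4, 1.5]
gripper_width: 0.0641
finger_force: 0.0
```

Emit:
play_rows(plan="0 0 0 0 255;0 0 0 0 255;0 0 0 0 255;0 0 0 0 255;0 0 0 0 255;0 0 0 0 255;0 0 0 0 255;0 0 0 0 255")

```text
time: 35.45
tcp_pos: [0.3306, 0.2951, 0.0079]
tool_rot: [-0.001, 0.477, 0.879, -0.002]
force: [0.3, 0.1, 2.9]
gripper_width: 0.0378
finger_force: 30.0
```

Emit:
play_rows(plan="0 0 -0.008 0 255;0 0 -0.008 0 255;0 0 -0.008 0 255;0 0 -0.01 0 255;0 0 -0.01 0 255;0 0 -0.015 0 255;0 0 -0.02 0 255;0 0 -0.025 0 255;0 0 -0.02 0 255;0 0 0 0 255")

```text
time: 36.45
tcp_pos: [0.3315, 0.2962, 0.1333]
tool_rot: [-0.001, 0.477, 0.879, -0.001]
force: [-0.4, 0.4, -1.3]
gripper_width: 0.0379
finger_force: 30.0
```

```bash
python3 - <<'E'
from h import *
s=sense();print(s["joints"].round(3),s["gripper_width"])
x,y,_=tray("f",-.048);go(x,y,94,.13)
E
```

```text
[-0.352  0.767 -0.786  2.172  0.994  0.624 -1.297] 0.0378518740105771
 shift [-0.0797, 0.1961, 0.0033] then turn 29.0
```

Emit:
play_rows(plan="-0.0133 0.0327 0 0 255;-0.0133 0.0327 0 0 255;-0.0133 0.0327 0 0 255;-0.0133 0.0327 0 0 255;-0.0133 0.0327 0 0 255;-0.0132 0.0326 0 0 255;0 0 0 7.2 255;0 0 0 7.2 255;0 0 0 7.3 255;0 0 0 7.3 255")

```text
time: 37.45
tcp_pos: [0.5384, 0.3346, 0.1285]
tool_rot: [-0.0, 0.684, 0.73, -0.004]
force: [-0.2, -0.6, -1.4]
gripper_width: 0.0379
finger_force: 30.0
```

Emit:
play_rows(plan="0 0 0 0 255;0 0 0 0 255")

```text
time: 37.65
tcp_pos: [0.5385, 0.3349, 0.1293]
tool_rot: [-0.0, 0.681, 0.732, -0.004]
force: [-0.2, -0.6, -0.4]
gripper_width: 0.0381
finger_force: 30.0
```

```bash
python3 - <<'E'
from h import *
x,y,_=tray("f",-.048);go(x,y,94,.0125)
E
```

```text
shift [0.0011, 0.0009, 0.1168] then turn 0.2
```

Emit:
play_rows(plan="0.001 0.001 0.03 0 255;0 0 0.03 0 255;0 0 0.03 0 255;0 0 0.016 0 255;0 0 0.01 0 255;0 0 0 0 255;0 0 0 0 116;0 0 0 0 116;0 0 0 0 116;0 0 0 0 116")

```text
time: 38.65
tcp_pos: [0.5397, 0.3363, 0.0153]
tool_rot: [-0.001, 0.682, 0.731, -0.002]
force: [0.5, 0.8, 0.0]
gripper_width: 0.0478
finger_force: 0.0
```

Emit:
play_rows(plan="0 0 -0.02 0 116;0 0 -0.03 0 116;0 0 -0.04 0 116;0 0 -0.04 0 116;0 0 -0.04 0 116;0.04 0 -0.03 0 116;0 0 0 0 116;0 0 0 0 116")

```text
time: 39.45
tcp_pos: [0.5369, 0.3783, 0.2167]
tool_rot: [-0.001, 0.681, 0.732, -0.001]
force: [0.7, -1.3, -0.3]
gripper_width: 0.0482
finger_force: 0.0
```

```bash
python3 - <<'E'
from h import *
c=capture("scene");cv2.imwrite("pics/s7.png",cv2.resize(c["color"][110:330,30:460,::-1],(800,409)))
E
```

```text
(no output)
```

View pics/s7.png

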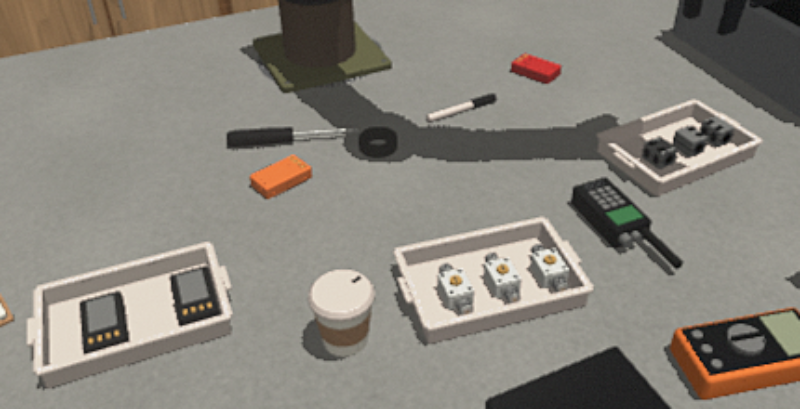

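The picture shows the packs at (103,320) and (195,292), arrestors at (456,285), (503,275) and (550,265), and ferrites at (660,152), (690,140) and (716,130). All lie flat on their tray floors, and the cup and radio look undisturbed.

```bash
python3 -c "
from station import *
print(hand_in())"
```

```text
the job is handed in; nothing more can be done
None
```

All five fittings are in their matching trays, lying flat on the floor, the cup and radio were left where they stood, and the job was handed in after about 40 s of robot time.

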